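# Check a scooter brake lever's stop and log it

### The job

Check the brake lever on the handlebar end clamped in the bench stand: with the outside of the fingers press the lever in towards the rubber grip until it comes up against its stop, and keep it there for a good second to see that it stops short of the grip. Then ease it back out under control, without letting it snap back, and press the push button on the test box all the way down and release it to log the check. Do not grip or hook the lever, keep the fingers off the rubber grip, and leave the other things on the bench alone.

Things in the scene. Friction and masses are not known exactly. Their poses are not given: they have to be found in the camera images.
- brake_stand: Fixed bench stand holding a steel handlebar end level. Origin on the bench below the bar's axis; z up. The bar lies along the stand's own y at 130 mm height, y = -150 to 150 mm; two clamp blocks at y = -115 and -45 mm, tops at 153 mm; base plate 130 x 200 x 12 mm. The brake lever is on the bar's +x side (at yaw 0 the side away from the robot).
- grip: Black rubber grip on the bar, 32 mm in diameter (end flange 36 mm), from y = 12 to 148 mm of the stand; not to be touched. Origin on the bar's axis at height 130 mm, at the stand's y = 0; axes as the stand's.
- brake_lever (a joint): Lever angle: 0 = fully out (sprung), 0.30 rad = against its stop; grows towards the grip. At the stop its end is still about 20 mm clear of the grip. Hinge upright, at lever_hinge. Spring: 0.38 N m at 0, 0.82 N m at the stop (4 to 9 N at lever_push). Let go, it snaps back at once, which is a fault: let lever_push out at 0.2 m/s or slower.
- lever_hinge (a point): Hinge point of the aluminium lever blade (level, 20 mm tall, heights 120 to 140 mm), on the hinge axis at 130 mm height; its axes turn with the lever. Own y runs along the blade to the free end at y = 132 mm; own +x points out of the outer face, away from the grip; pressing moves it to its -x. Outer face at x = 6 mm, inner at -5 mm. Fully out, its y is splayed 0.36 rad from the bar.
- lever_push (a point): Point on the lever's outer face where to press it: 95 mm from the hinge, at mid-height (130 mm); turns with the lever, axes as lever_hinge's. Fingers pointing down beside this face, tips reaching to about 115 mm height, meet it; beyond the outer face there is free room.
- test_box: Grey test box, fixed, 100 (x) x 150 (y) x 45 mm high, with a dark display and one round button. Origin: centre of its underside.
- log_button (a joint): Travel of the push button: 0 = up, 0.006 m = fully down; sprung, 5 N fully down. Counts as pressed from 0.0045 m.
- log_button_top (a point): Centre of the button's top face, 28 mm in diameter; 67 mm above the bench, 10 mm proud of its 44 mm round housing; pressed straight down; 42 mm to the -y side of the test box's centre.
- battery_pack: Loose bystander: green battery pack 70 x 110 x 50 mm high. Origin: centre of underside.
- spray_can: Loose bystander: white can, 52 mm diameter, 150 mm high. Origin: centre of underside.
- screwdriver: Loose bystander: screwdriver lying on the bench along its x, about 200 mm long. Origin: under its middle.
- mug: Loose bystander: white mug, 76 mm rim diameter, 90 mm high. Origin: centre of underside.
Things that resemble listed ones, but are neither listed nor needed, are in the scene too. What is shaped like the test_box but brown is not meant.

How it is judged (in metres and radians):
On the way, in this order (a step that is already met when the one before it is completed fails the run):
1. the fingers press the lever's outer face and keep the lever against its stop (value of joint brake_lever above 0.275 rad and contact force between the fingers and brake_lever above 2 N), for 0.8 s.
2. the lever is let back out fully (value of joint brake_lever below 0.03 rad), for 0.1 s.
3. the button on the test box is pressed down by the fingers (value of joint log_button above 0.0045 m and contact force between the fingers and test_box above 1 N), for 0.05 s.
At the end, for the whole second after the job is handed in: After the lever was kept beyond 0.275 rad (stop at 0.30) by the fingers for at least 0.8 s, let out at no more than 3 rad/s and the button then pressed at least 4.5 mm: lever back out (under 0.03 rad), button up (under 2 mm), bystanders within 15 mm of where they stood (value of joint brake_lever below 0.03 rad and value of joint log_button below 0.002 m and distance of each of battery_pack, spray_can, screwdriver, mug from where it was at the start of the episode below 0.015 m); the robot touches nothing.
It fails at once if the lever snaps back (faster than 3 rad/s) (velocity of joint brake_lever below -3 rad/s).
It fails at once if the lever is gripped or hooked: fingers press its inner side (contact force between the fingers and brake_lever_c3 above 1.5 N).
It fails at once if the fingers press on the rubber grip (contact force between the fingers and grip above 2 N).
It fails at once if the lever is forced (over 60 N) (contact force between the fingers and brake_lever above 60 N).
It fails at once if a bystander is moved more than 15 mm (distance of any of battery_pack, spray_can, screwdriver, mug from where it was at the start of the episode above 0.015 m).
It also fails if it takes over 58 s, if anything falls off the work surface, if the arm or the gripper's body presses on something with over 40 N, if the wrist force passes 120 N, or if a joint passes its speed limit or range.

### The arm

A 6-joint arm with a two-finger parallel gripper is mounted at the origin on the work surface. World frame = base frame: x ahead of the robot, y to its left, z up, the work surface at z = 0. Lengths are in mm, angles in rad, forces in N, time in s.
With the tool pointing down it reaches from about 275 to 750 mm from the base axis. Payload 10.2 kg.
Tool frame: the origin (TCP) lies between the finger pads; the fingertips stand 14 mm ahead of it and the grasp point (between the pads) lies 5 mm behind it; z points along the fingers, y is the direction in which the jaws open and shut (so a half turn about z gives the same grasp; the last joint's range is limited). The gripper opens to 88 mm and grips with 3 to 60 N. Pads are 18 mm wide; open, the fingers measure 123 mm over their backs; the gripper's body (75 mm by 187 mm) begins 45 mm behind the grasp point.
Start: joints at [-1.486, 0.313, 1.498, -0, 1.331, -0.223], TCP at [159.043, -500.337, 252.72] pointing down, gripper open.
Joint ranges: [-2.94, 2.94], [-0.97, 2.17], [0.19, 2.56], [-1.23, 4.37], [0.02, 3.11], [-2.88, 2.88]. Speed limits (rad/s): [2.39, 2.39, 3.01, 3.14, 3.14, 3.14].

### API

Orientations are given as a 3x3 rotation matrix whose columns are the frame's x, y, z axes.
In Python, from plant import bot gives the robot as it stands.
- The arm moves only by the tool jog_arm, never from a script. Its argument "increments" is a list of rows, each a list of 5 numbers: the shift along the tool's x, y, z in m, then the turn about the tool's z in degrees, then the finger opening in m, from 0 to 0.0881. A call has 1 to 5 rows; each row is the pose to reach, as a shift and turn from the pose commanded when the call began, along the tool's axes at that moment; what a row does not reach only later rows make up. A row lasts 1/8 s, in which the tool goes at most 62.5 mm and 10.7 degrees, less where a joint would pass 70% of its speed; a pose out of reach is approached as far as the arm can. A call with a gripper value outside its range is refused whole. The fingers move at their own pace and stop on an object; "force" is the grip in N (left out, the last holds). Time passes only in rows, so rows that repeat a pose let the fingers close. It gives the time, the measured TCP pose, the force and the opening at its end, in the units of the state.
- bot.get_obs(): the state, without advancing time (a new reading comes with each control period).
- bot.get_image(name): name is "side" or "top"; returns a dict with "color" (420x560x3 uint8, red, green, blue), "fx", "fy", "cx", "cy" (pixels), "extrinsics" (4x4, takes a point from camera to world coordinates). Camera axes: x right, y down, z forward; pixel columns grow to the right and rows downward; lengths in mm; the calibration is good to about 2 mm. A picture is of the moment at which its call begins. There is no depth.
- bot.sign_off(): hands the job in, once; it reports no verdict.
The state is a dict: "t": time; "joints": joint angles; "qd": joint speeds; "joint_efforts": joint torques, N m; "tcp_pos": TCP position; "tool_rot": TCP orientation; "force": force on the tool from outside, world axes, zero at the start; "wrist_torque": the same for the moment, N m; "opening": opening from 0.0 (shut) to 1.0 (fully open).
Only numpy, scipy, OpenCV 4.12 (cv2) and the standard library are available. Lean on these libraries where they do the work, as an engineer would, in place of code of your own. Each camera call takes 0.05 s, during which the arm holds its last target.

## Working session

There is one attempt and no reset: what is moved stays moved. The work goes in short steps, Python scripts to look and compute and a tool call to move; the robot and the scene stay as the last step left them, time stands still between calls to the robot, and variables do not carry over. Pictures are saved under pics/ and viewed, and the job is handed in when it is done.

Besides the shell and the picture viewer there is one more tool, called after "Emit:" as name(argument=value, ...) on one line, values as JSON. jog_arm: Moves the arm, as the interface text tells. Its arguments: {"type":"object","properties":{"increments":{"type":"array"},"force":{"type":"number"}},"required":["increments"]}

```bash
mkdir -p pics; ls; cat > h.py <<'E'
import numpy as np, cv2
from plant import bot
def snap(n):
    d={}
    for k in n:
        d[k]=bot.get_image(k)
    return d
def proj(im,p):
    T=np.linalg.inv(np.array(im["extrinsics"])); q=T[:3,:3]@np.array(p)+T[:3,3]
    return im["fx"]*q[0]/q[2]+im["cx"], im["fy"]*q[1]/q[2]+im["cy"]
def ray(im,u,v):
    E=np.array(im["extrinsics"]); d=E[:3,:3]@np.array([(u-im["cx"])/im["fx"],(v-im["cy"])/im["fy"],1]); return E[:3,3],d/np.linalg.norm(d)
def onz(im,u,v,z):
    o,d=ray(im,u,v); return o+d*(z-o[2])/d[2]
def tri(a,ua,b,ub):
    o1,d1=ray(a,*ua); o2,d2=ray(b,*ub)
    s=np.linalg.lstsq(np.c_[d1,-d2],o2-o1,rcond=None)[0]
    p,q=o1+s[0]*d1,o2+s[1]*d2
    return (p+q)/2,np.linalg.norm(p-q)
E
python3 - <<'E'
from h import *
import pickle
d=snap(["top","side"]); pickle.dump(d,open("d0.pkl","wb"))
for k in d:
    cv2.imwrite(f"pics/{k}0.png",d[k]["color"][:,:,::-1]); print(k,np.round(d[k]["extrinsics"],2),d[k]["fx"])
o=bot.get_obs();print(o["tool_rot"],o["tcp_pos"],o["t"],o["opening"])
E
```

```text
pics
top [[ 1.0000e-02 -9.9000e-01  1.6000e-01  4.1954e+02]
 [-1.0000e+00 -2.0000e-02 -3.0000e-02 -1.2020e+01]
 [ 3.0000e-02 -1.6000e-01 -9.9000e-01  9.5590e+02]
 [ 0.0000e+00  0.0000e+00  0.0000e+00  1.0000e+00]] 384.9680146978709
side [[-1.0000e+00 -6.0000e-02  6.0000e-02  4.5782e+02]
 [-8.0000e-02  7.4000e-01 -6.7000e-01  7.6984e+02]
 [-1.0000e-02 -6.7000e-01 -7.4000e-01  9.7906e+02]
 [ 0.0000e+00  0.0000e+00  0.0000e+00  1.0000e+00]] 434.61920208781606
[[ 9.52994485e-01  3.02987619e-01 -1.19539020e-04]
 [ 3.02987560e-01 -9.52993856e-01  1.11753668e-03]
 [ 2.24679828e-04 -1.10122513e-03 -9.99999368e-01]] [ 159.02445424 -500.11405473  252.24326008] 0.1 1.001931252297781
```

View pics/top0.png

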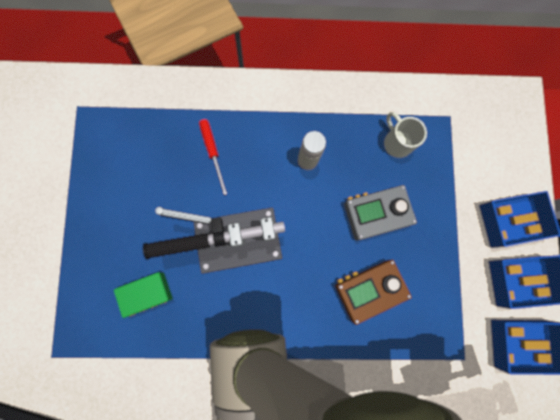

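View pics/side0.png

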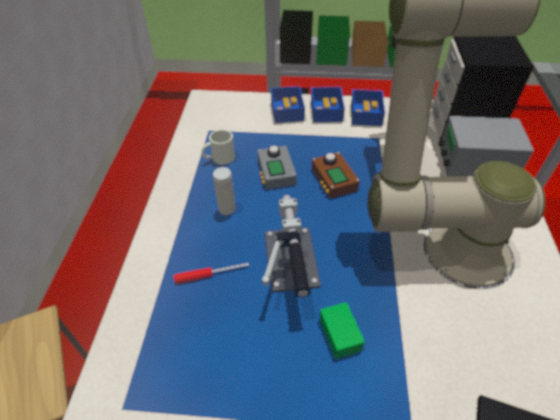

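The top view shows the grip, with its end at (147,250), and the silver lever from about (215,222) to its free end at (159,211). Two boxes could be meant: grey at top (381,213) and brown at top (372,290). The grey one fits, because the text excludes brown. I'll confirm in enlarged crops.

```bash
python3 - <<'E'
from h import *
import pickle
d=pickle.load(open("d0.pkl","rb"))
t=d["top"]["color"][:,:,::-1];s=d["side"]["color"][:,:,::-1]
cv2.imwrite("pics/tc.png",cv2.resize(t[190:290,135:295],None,fx=5,fy=5,interpolation=cv2.INTER_CUBIC))
cv2.imwrite("pics/sc.png",cv2.resize(s[190:300,240:340],None,fx=5,fy=5,interpolation=cv2.INTER_CUBIC))
a=cv2.resize(t[175:245,335:425],None,fx=4,fy=4,interpolation=cv2.INTER_CUBIC)
b=cv2.resize(s[140:195,250:310],None,fx=5,fy=5,interpolation=cv2.INTER_CUBIC)
H=max(a.shape[0],b.shape[0]);c=np.zeros((H,a.shape[1]+b.shape[1],3),np.uint8);c[:a.shape[0],:a.shape[1]]=a;c[:b.shape[0],a.shape[1]:]=b
cv2.imwrite("pics/bx.png",c)
E
```

```text
(no output)
```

View pics/tc.png

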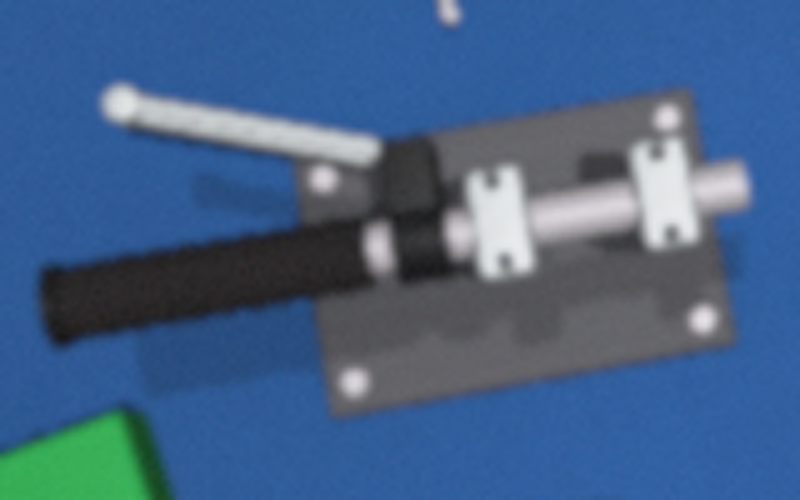

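View pics/sc.png

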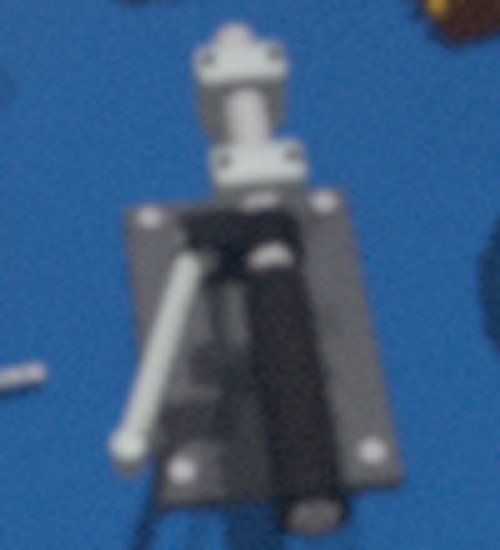

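View pics/bx.png

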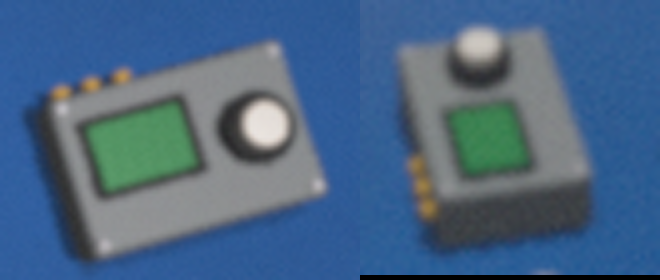

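The crops confirm the grey box with its white button, at about top (401,207) and side (274,150). The lever's ball end is at top (159,211) and side (266,279). Next I'll measure these with masks.

```bash
python3 - <<'E'
from h import *
import pickle
d=pickle.load(open("d0.pkl","rb"));T,S=d["top"],d["side"]
def mask(im,x0,x1,y0,y1,f):
    c=im["color"][y0:y1,x0:x1].astype(int); m=f(c).astype(np.uint8)
    n,l,st,ce=cv2.connectedComponentsWithStats(m); k=1+np.argmax(st[1:,4]); ys,xs=np.where(l==k)
    return np.c_[xs+x0,ys+y0].astype(float),st[k,4]
wh=lambda c:(c.min(2)>150)
bt,_=mask(T,385,415,195,220,wh); bs,_=mask(S,262,285,140,165,wh)
(ct,rt),(cs,rs)=cv2.minEnclosingCircle(bt.astype(np.float32)),cv2.minEnclosingCircle(bs.astype(np.float32))
print("btn",bt.mean(0),bs.mean(0),len(bt),len(bs),tri(T,bt.mean(0),S,bs.mean(0)),onz(T,*bt.mean(0),67),onz(S,*bs.mean(0),67))
# lever
lt,_=mask(T,150,213,200,226,lambda c:c.min(2)>140); ls,_=mask(S,260,281,235,286,lambda c:c.min(2)>140)
for n,im,p in(("T",T,lt),("S",S,ls)):
    vx,vy,x,y=cv2.fitLine(p.astype(np.float32),cv2.DIST_L2,0,.01,.01).ravel()
    s=(p-[x,y])@[vx,vy]; e=[np.array([x,y])+[vx*q,vy*q] for q in(s.min(),s.max())]
    print(n,e,[onz(im,*q,140) for q in e])
def dark(c): return c.max(2)<60
gt,_=mask(T,140,206,225,262,dark); gs,_=mask(S,288,312,238,298,dark)
for n,im,p in(("T",T,gt),("S",S,gs)):
    vx,vy,x,y=cv2.fitLine(p.astype(np.float32),cv2.DIST_L2,0,.01,.01).ravel()
    s=(p-[x,y])@[vx,vy]; e=[np.array([x,y])+[vx*q,vy*q] for q in(s.min(),s.max())]
    w=[onz(im,*q,130) for q in e]; print("grip",n,e,w,np.arctan2(*(w[1]-w[0])[[1,0]]))
# ball
b=lambda p,i,f:p
E
```

```text
btn [401.00990099 205.44554455] [273.27272727 148.21212121] 101 33 (array([ 572.68397531, -326.32034097,   61.9876745 ]), np.float64(0.055717609361556626)) [ 571.85332904 -324.56132247   67.        ] [ 572.02837732 -320.32152296   67.        ]
T [array([155.82767091, 209.90467736]), array([209.95886619, 220.21594193])] [array([539.83163618, 227.47993404, 140.        ]), array([519.80916384, 112.3931338 , 140.        ])]
S [array([264.60889454, 281.19572853]), array([277.48016978, 241.15435051])] [array([540.25024545, 233.28269271, 140.        ]), array([520.80135732, 116.37959019, 140.        ])]
grip T [array([143.68241528, 251.24154654]), array([206.07866664, 239.97255282])] [array([452.70536414, 250.15925218, 130.        ]), array([478.51060036, 120.35978875, 130.        ])] -1.374546705119909
grip S [array([291.86988452, 237.33921278]), array([301.41603385, 293.24595595])] [array([486.80534157,  93.84191638, 130.        ]), array([455.51871173, 252.07782617, 130.        ])] 1.7659999938728144
```

Measured points:
- Button: about (572,-323).
- Lever: the blade runs from hinge (517,100) to end (540,230). That is 0.37 rad of splay against the grip, and the text says 0.36.
- Push point: about (539,193).

I'll shut the fingers, travel high to about (585,190), and turn so the tool's y lies along world x.

Emit:
jog_arm(increments=[[0.046,-0.04,0,0,0],[0.09,-0.08,0,0,0],[0.135,-0.12,0,0,0],[0.18,-0.16,0,0,0],[0.225,-0.195,0,0,0]], force=20)

```text
t: 0.72
tcp_pos: [314.9, -244.4, 252.7]
tool_rot: [[0.953, 0.303, 0.0], [0.303, -0.953, 0.0], [0.0, -0.0, -1.0]]
force: [-0.3, -1.4, -0.3]
opening: 0.458
```

Emit:
jog_arm(increments=[[0.046,-0.04,0,0,0],[0.09,-0.08,0,0,0],[0.135,-0.12,0,0,0],[0.18,-0.16,0,0,0],[0.225,-0.195,0,0,0]])

```text
t: 1.35
tcp_pos: [470.4, 9.8, 252.7]
tool_rot: [[0.953, 0.304, 0.0], [0.304, -0.953, -0.0], [-0.0, 0.0, -1.0]]
force: [0.7, 0.1, 0.4]
opening: 0.007
```

Emit:
jog_arm(increments=[[0.04,-0.035,0,-10,0],[0.08,-0.07,0,-20,0],[0.12,-0.1,0,-30,0],[0.16,-0.14,0,-40,0],[0.16,-0.14,0,-50,0]])

```text
t: 1.98
tcp_pos: [580.2, 192.4, 251.2]
tool_rot: [[0.372, 0.928, -0.002], [0.928, -0.372, 0.0], [-0.0, -0.002, -1.0]]
force: [-0.7, -1.1, 0.1]
opening: 0.003
```

Emit:
jog_arm(increments=[[0,0,0,-10,0],[0,0,0,-20,0],[0,0,0.02,-22,0],[0,0,0.04,-22,0],[0,0,0.06,-22,0]])

```text
t: 2.6
tcp_pos: [579.6, 189.5, 191.7]
tool_rot: [[0.006, 1.0, -0.001], [1.0, -0.006, -0.0], [-0.0, -0.001, -1.0]]
force: [0.6, -0.3, -0.4]
opening: 0.008
```

```bash
python3 - <<'E'
from h import *
d=snap(["top","side"])
t=d["top"]["color"][:,:,::-1];s=d["side"]["color"][:,:,::-1]
cv2.imwrite("pics/t1.png",cv2.resize(t[160:290,110:270],None,fx=4,fy=4));cv2.imwrite("pics/s1.png",cv2.resize(s[180:320,200:360],None,fx=4,fy=4))
print(bot.get_obs()["tcp_pos"],bot.get_obs()["tool_rot"])
E
```

```text
[578.84459309 189.41414147 190.36782501] [[ 6.39159268e-03  9.99969052e-01 -4.58724218e-03]
 [ 9.99979382e-01 -6.39436353e-03 -5.89621580e-04]
 [-6.18935827e-04 -4.58337898e-03 -9.99989305e-01]]
```

View pics/t1.png

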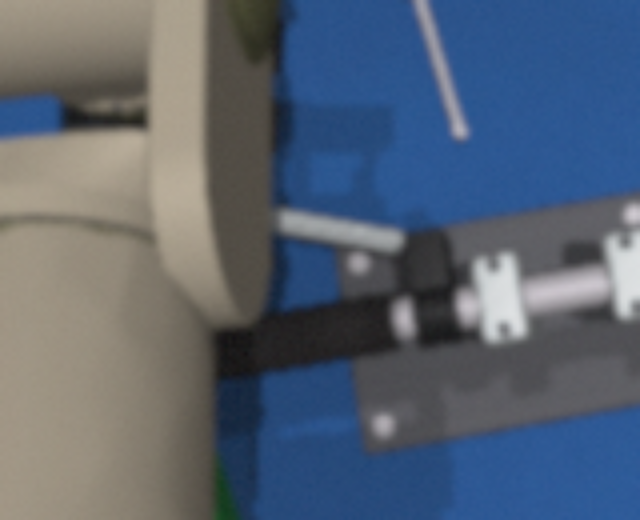

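View pics/s1.png

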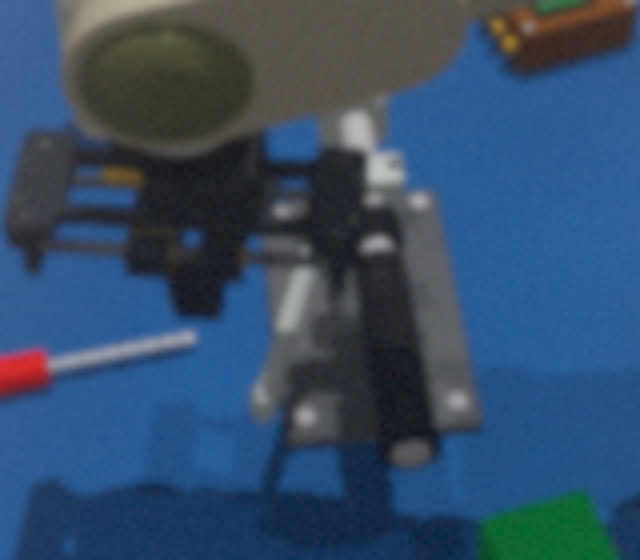

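The side view shows the shut fingers (195,300 in the crop) on the outer side of the lever, clear of it. I'll descend and feel for contact.

Emit:
jog_arm(increments=[[0,0,0.03,0,0],[0,0,0.06,0,0],[0,-0.003,0.062,0,0],[0,-0.008,0.062,0,0],[0,-0.012,0.062,0,0]])

```text
t: 3.32
tcp_pos: [568.0, 189.8, 132.3]
tool_rot: [[0.006, 1.0, 0.002], [1.0, -0.006, 0.0], [0.0, 0.002, -1.0]]
force: [-1.2, -0.6, 0.1]
opening: 0.005
```

Emit:
jog_arm(increments=[[0,-0.002,0,0,0],[0,-0.004,0,0,0],[0,-0.006,0,0,0],[0,-0.008,0,0,0],[0,-0.008,0,0,0]])

```text
t: 3.95
tcp_pos: [559.7, 189.7, 130.7]
tool_rot: [[0.006, 1.0, -0.0], [1.0, -0.006, 0.0], [0.0, -0.0, -1.0]]
force: [0.5, 0.2, 0.8]
opening: 0.007
```

Emit:
jog_arm(increments=[[0,-0.002,0,0,0],[0,-0.004,0,0,0],[0,-0.006,0,0,0],[0,-0.008,0,0,0],[0,-0.008,0,0,0]])

```text
t: 4.58
tcp_pos: [552.2, 190.0, 131.0]
tool_rot: [[0.006, 1.0, 0.002], [1.0, -0.006, 0.001], [0.001, 0.002, -1.0]]
force: [4.1, 2.5, -1.0]
opening: 0.005
```

Contact at about x=555 with +4 N. I'll press on in steps.

Emit:
jog_arm(increments=[[0,-0.003,0.001,0,0],[0,-0.006,0.001,0,0],[0,-0.009,0.001,0,0],[0,-0.012,0.001,0,0],[0,-0.015,0.001,0,0]])

```text
t: 5.2
tcp_pos: [538.0, 190.7, 130.6]
tool_rot: [[0.007, 1.0, 0.005], [1.0, -0.007, 0.002], [0.002, 0.005, -1.0]]
force: [8.1, 6.9, -0.2]
opening: 0.002
```

Emit:
jog_arm(increments=[[0,-0.002,0,0,0],[0,-0.004,0,0,0],[0,-0.006,0,0,0],[0,-0.007,0,0,0],[0,-0.007,0,0,0]])

```text
t: 5.82
tcp_pos: [531.3, 190.7, 130.6]
tool_rot: [[0.006, 1.0, 0.005], [1.0, -0.006, 0.002], [0.002, 0.005, -1.0]]
force: [10.0, 6.4, -1.4]
opening: 0.005
```

Emit:
jog_arm(increments=[[0,-0.001,0,0,0],[0,-0.002,0,0,0],[0,-0.002,0,0,0]])

```text
t: 6.2
tcp_pos: [529.4, 190.6, 130.6]
tool_rot: [[0.007, 1.0, 0.005], [1.0, -0.007, 0.002], [0.002, 0.005, -1.0]]
force: [11.0, 5.4, -1.1]
opening: 0.005
```

Emit:
jog_arm(increments=[[0,-0.001,0,0,0],[0,-0.002,0,0,0],[0,-0.002,0,0,0]])

```text
t: 6.58
tcp_pos: [528.8, 190.6, 130.9]
tool_rot: [[0.007, 1.0, 0.01], [1.0, -0.007, 0.002], [0.002, 0.01, -1.0]]
force: [17.8, 6.0, -4.7]
opening: 0.003
```

Emit:
jog_arm(increments=[[0,-0.001,0,0,0],[0,-0.002,0,0,0],[0,-0.002,0,0,0]])

```text
t: 6.95
tcp_pos: [528.5, 190.6, 131.1]
tool_rot: [[0.007, 1.0, 0.014], [1.0, -0.007, 0.003], [0.003, 0.014, -1.0]]
force: [27.6, 6.7, -10.6]
opening: 0.003
```

The force rises while the position stays put, so the lever is at its stop. I'll ease off slightly and hold.

Emit:
jog_arm(increments=[[0,0.001,0,0,0],[0,0.001,0,0,0],[0,0.001,0,0,0],[0,0.001,0,0,0],[0,0.001,0,0,0]])

```text
t: 7.58
tcp_pos: [528.7, 190.6, 131.0]
tool_rot: [[0.007, 1.0, 0.012], [1.0, -0.007, 0.003], [0.003, 0.012, -1.0]]
force: [22.0, 6.6, -7.8]
opening: 0.003
```

Emit:
jog_arm(increments=[[0,0,0,0,0],[0,0,0,0,0],[0,0,0,0,0],[0,0,0,0,0],[0,0,0,0,0]])

```text
t: 8.2
tcp_pos: [528.6, 190.6, 130.9]
tool_rot: [[0.007, 1.0, 0.012], [1.0, -0.007, 0.003], [0.003, 0.012, -1.0]]
force: [22.2, 7.5, -7.1]
opening: 0.006
```

```bash
python3 - <<'E'
from h import *
d=snap(["side"])
s=d["side"]["color"][:,:,::-1]
cv2.imwrite("pics/s2.png",cv2.resize(s[200:310,230:350],None,fx=5,fy=5,interpolation=cv2.INTER_CUBIC))
o=bot.get_obs();print(o["t"],o["tcp_pos"],o["force"])
E
```

```text
8.25 [528.67175827 190.60928836 130.97102511] [22.48169677  7.33622932 -7.09651484]
```

View pics/s2.png

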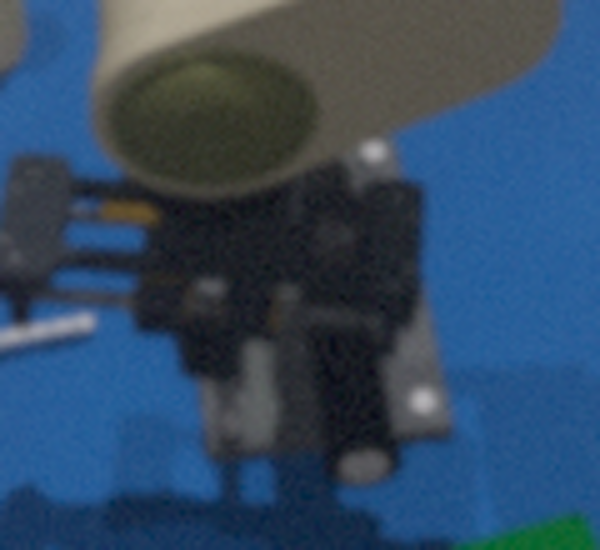

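```bash
python3 - <<'E'
from h import *
S=bot.get_image("side"); h=np.array([517.3,100])
c=cv2.resize(np.ascontiguousarray(S["color"][200:310,230:350,::-1]),None,fx=5,fy=5,interpolation=cv2.INTER_CUBIC)
for a,col in((0.30,(0,0,255)),(0.22,(0,255,255)),(0.0,(255,255,255))):
    y=-.172+a; e=np.array([-np.sin(y),np.cos(y)]);n=np.array([e[1],-e[0]])
    for o in(6,-5):
        P=[proj(S,[*(h+e*L+n*o),140]) for L in(60,132)]
        q=[(int((u-230)*5),int((v-200)*5)) for u,v in P]; cv2.line(c,q[0],q[1],col,1)
cv2.imwrite("pics/s3.png",c)
E
```

```text
(no output)
```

View pics/s3.png

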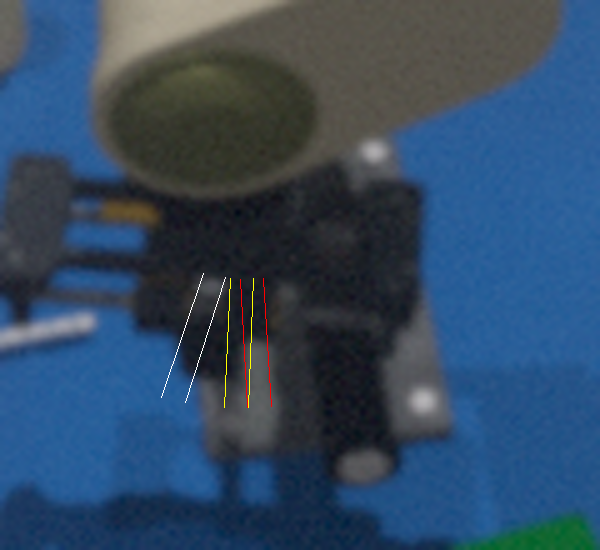

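The blade (crop x 247–271) matches the 0.30 rad outline and is clear of the grip (x > 310). It has been held for more than 1.5 s, so I'll ease it out slowly at about 25 mm/s.

Emit:
jog_arm(increments=[[0,0.003,0,0,0],[0,0.006,0,0,0],[0,0.009,0,0,0],[0,0.012,0,0,0],[0,0.015,0,0,0]])

```text
t: 8.93
tcp_pos: [541.1, 190.6, 130.6]
tool_rot: [[0.006, 1.0, 0.004], [1.0, -0.007, 0.002], [0.002, 0.004, -1.0]]
force: [7.2, 5.2, 0.3]
opening: 0.004
```

Emit:
jog_arm(increments=[[0,0.003,0,0,0],[0,0.006,0,0,0],[0,0.009,0,0,0],[0,0.012,0,0,0],[0,0.015,0,0,0]])

```text
t: 9.55
tcp_pos: [555.1, 189.4, 130.0]
tool_rot: [[0.006, 1.0, 0.0], [1.0, -0.006, -0.0], [-0.0, 0.0, -1.0]]
force: [3.1, -2.5, 2.2]
opening: 0.002
```

Emit:
jog_arm(increments=[[0,0.003,0,0,0],[0,0.006,0,0,0],[0,0.01,0,0,0],[0,0.015,0,0,0],[0,0.02,0,0,0]])

```text
t: 10.18
tcp_pos: [575.1, 189.6, 129.6]
tool_rot: [[0.006, 1.0, -0.0], [1.0, -0.006, 0.0], [0.0, -0.0, -1.0]]
force: [-0.5, -0.5, 0.4]
opening: 0.002
```

Emit:
jog_arm(increments=[[0,0,-0.03,0,0],[0,0,-0.06,0,0],[0,0,-0.09,0,0],[0,0,-0.12,0,0],[0,0,-0.12,0,0]])

```text
t: 10.8
tcp_pos: [575.6, 189.7, 251.7]
tool_rot: [[0.006, 1.0, 0.004], [1.0, -0.006, 0.001], [0.001, 0.004, -1.0]]
force: [-0.6, 0.1, -0.8]
opening: 0.006
```

Released under control. Next is the button: move along tool x by -0.513.

Emit:
jog_arm(increments=[[-0.06,0,0,0,0],[-0.12,0,0,0,0],[-0.18,0,0,0,0],[-0.24,0,0,0,0],[-0.3,0,0,0,0]])

```text
t: 11.42
tcp_pos: [572.4, -112.3, 248.3]
tool_rot: [[0.006, 1.0, -0.002], [1.0, -0.006, 0.001], [0.001, -0.002, -1.0]]
force: [0.0, -0.2, 0.8]
opening: 0.005
```

Emit:
jog_arm(increments=[[-0.06,0,0,0,0],[-0.12,0,0,0,0],[-0.18,0,0,0,0],[-0.213,-0.001,0,0,0],[-0.213,-0.001,0,0,0]])

```text
t: 12.05
tcp_pos: [569.7, -325.3, 247.4]
tool_rot: [[0.009, 1.0, -0.002], [1.0, -0.009, 0.002], [0.002, -0.002, -1.0]]
force: [-0.6, 1.0, -0.8]
opening: -0.001
```

```bash
python3 - <<'E'
from h import *
d=snap(["top","side"])
t=d["top"]["color"][:,:,::-1];s=d["side"]["color"][:,:,::-1]
a=cv2.resize(t[190:290,135:255],None,fx=3,fy=3);b=cv2.resize(s[100:240,200:320],None,fx=3,fy=3)
c=np.zeros((420,720,3),np.uint8);c[:300,:360]=a;c[:,360:]=b;cv2.imwrite("pics/m4.png",c)
o=bot.get_obs();print(o["t"],o["tcp_pos"],o["force"])
E
```

```text
12.15 [ 570.53441462 -322.58453561  248.57563185] [0.61196261 0.01567734 0.42612553]
```

View pics/m4.png

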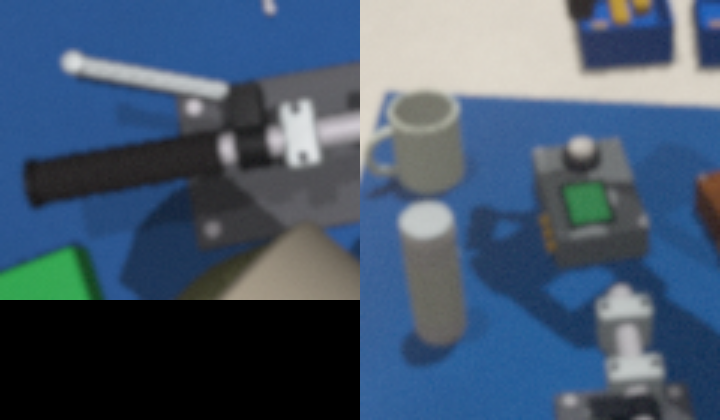

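The lever is back fully out: its ball end at (72,62) in the crop matches the start. The button area is clear. Descending.

Emit:
jog_arm(increments=[[0,0,0.05,0,0],[0,0,0.1,0,0],[0,0,0.14,0,0],[0,0,0.154,0,0],[0,0,0.154,0,0]])

```text
t: 12.78
tcp_pos: [570.9, -322.6, 96.0]
tool_rot: [[0.005, 1.0, -0.0], [1.0, -0.005, 0.0], [0.0, -0.0, -1.0]]
force: [0.4, -0.1, 0.6]
opening: 0.001
```

```bash
python3 - <<'E'
from h import *
S=bot.get_image("side")
cv2.imwrite("pics/s5.png",cv2.resize(S["color"][80:220,200:340,::-1],None,fx=4,fy=4,interpolation=cv2.INTER_CUBIC))
o=bot.get_obs();print(o["t"],o["tcp_pos"],o["force"])
E
```

```text
12.825 [ 571.2189905  -323.16849393   97.19211423] [0.30623471 0.7649041  0.53736959]
```

View pics/s5.png

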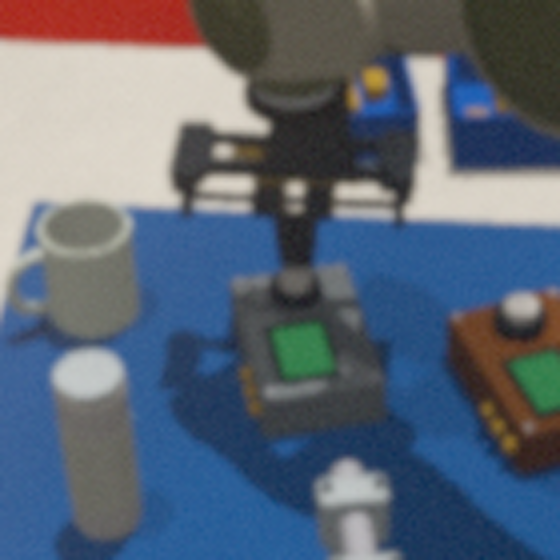

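The fingers are centred above the button (295,275 in the crop). I'll press down.

Emit:
jog_arm(increments=[[0,0,0.005,0,0],[0,0,0.01,0,0],[0,0,0.014,0,0],[0,0,0.017,0,0],[0,0,0.017,0,0]])

```text
t: 13.45
tcp_pos: [570.6, -323.4, 78.8]
tool_rot: [[0.006, 1.0, 0.0], [1.0, -0.006, -0.0], [-0.0, 0.0, -1.0]]
force: [-1.2, -1.1, 1.9]
opening: 0.003
```

Emit:
jog_arm(increments=[[0,0,0.002,0,0],[0,0,0.004,0,0],[0,0,0.004,0,0]])

```text
t: 13.82
tcp_pos: [570.6, -323.5, 75.4]
tool_rot: [[0.006, 1.0, 0.0], [1.0, -0.006, -0.0], [-0.0, 0.0, -1.0]]
force: [-3.4, 1.5, 9.1]
opening: 0.003
```

Emit:
jog_arm(increments=[[0,0,0.001,0,0],[0,0,0.001,0,0],[0,0,0.001,0,0]])

```text
t: 14.2
tcp_pos: [570.7, -323.5, 75.4]
tool_rot: [[0.006, 1.0, 0.001], [1.0, -0.006, -0.001], [-0.001, 0.001, -1.0]]
force: [-4.6, 2.9, 14.0]
opening: 0.005
```

Emit:
jog_arm(increments=[[0,0,-0.005,0,0],[0,0,-0.015,0,0],[0,0,-0.04,0,0],[0,0,-0.09,0,0],[0,0,-0.14,0,0]])

```text
t: 14.82
tcp_pos: [570.4, -323.2, 215.1]
tool_rot: [[0.006, 1.0, -0.0], [1.0, -0.006, 0.001], [0.0, -0.0, -1.0]]
force: [0.1, -0.3, -1.0]
opening: 0.005
```

Emit:
jog_arm(increments=[[0,0,-0.02,0,0],[0,0,-0.02,0,0],[0,0,-0.02,0,0]])

```text
t: 15.2
tcp_pos: [570.2, -323.1, 232.1]
tool_rot: [[0.006, 1.0, -0.002], [1.0, -0.006, 0.002], [0.002, -0.002, -1.0]]
force: [0.2, -0.2, -0.4]
opening: 0.006
```

```bash
python3 - <<'E'
from h import *
d=snap(["top","side"])
for k in d: cv2.imwrite(f"pics/{k}9.png",d[k]["color"][:,:,::-1])
o=bot.get_obs();print(o["t"],o["tcp_pos"],o["force"],np.abs(o["qd"]).max())
E
```

```text
15.3 [ 570.24747517 -323.13675179  232.12537314] [0.81003315 0.21922782 0.08241302] 0.007269606208776208
```

View pics/side9.png

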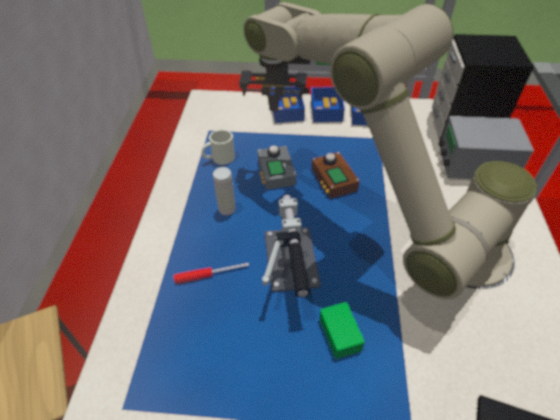

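View pics/top9.png

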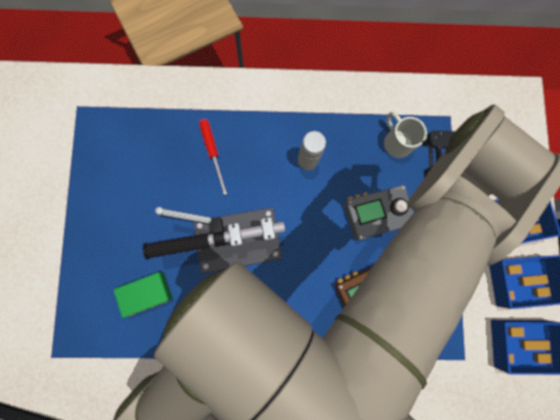

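The lever is out, with its ball at top (159,211) and side (266,279), the same pixels as at the start. The button is up, the battery pack, can, screwdriver and mug are in the same pixels, and the arm is clear. Handing in.

```bash
python3 -c "
from plant import bot
print(bot.sign_off())"
```

```text
the job is handed in; nothing more can be done
None
```

The brake lever check is done and handed in at about 15 s of the 58 s. Sign-off gives no verdict.

- **Lever press:** I pressed the outer face with the outside of the shut fingers until it stopped. The force rose to about 28 N with no further travel. I then held it at about 22 N for over 1.5 s. The side view matched the 0.30 rad outline, with the lever clear of the grip.
- **Release:** I eased it out at about 25 mm/s and it came fully back, with its end in the same pixels as at the start.
- **Button:** I pressed the grey box's button until it bottomed, at about 14 N with the TCP stopped at 75.4 mm, then released it.
- **Last pictures:** the lever is out, the button is up, the four loose items look unmoved, and the arm is clear with about zero force.
- **Disagreements:**
  - The two camera views differed by about 4–6 mm in y for the lever end and the button.
  - The button's height came out at 62 mm from the two views against the text's 67 mm. Contact fitted 67 mm.

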